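# Collar on the cutter spindle's flat

## Robot

A 6-joint arm with a two-finger parallel gripper is mounted at the origin on the work surface. World frame = base frame: x ahead of the robot, y to its left, z up, the work surface at z = 0. Lengths are in m, angles in rad, forces in N, time in s.
With the tool pointing down it reaches from about 0.3 to 0.775 m from the base axis. Payload 14.6 kg.
Tool frame: the origin (TCP) lies on the centre line of the jaws, within the pads' length; the fingertips stand 25 mm ahead of it and the grasp point (between the pads) lies 6 mm ahead of it (ctrl.tip_reach is the distance from the TCP to the fingertips, in m); z points along the fingers, y is the line along which they close (so a half turn about z gives the same grasp; the last joint's range is limited). The gripper opens to 94 mm and grips with 3 to 60 N. Pads are 16 mm wide; open, the fingers measure 119 mm over their backs; the gripper's body (75 mm by 177 mm) begins 78 mm behind the grasp point.
Start: joints at [1.232, 0.3, 1.521, -0, 1.321, -0.067], TCP at [0.148, 0.53, 0.23] pointing down, gripper open.
Joint ranges: [-3.03, 3.03], [-0.79, 2.21], [0.23, 2.52], [-1.04, 4.18], [0, 3.07], [-2.55, 2.55]. Speed limits (rad/s): [2.22, 2.22, 2.57, 3.14, 3.14, 3.14].

## Interface

Orientations are given as [roll, pitch, yaw] about the fixed x, y, z axes, in that order (R = Rz(yaw) Ry(pitch) Rx(roll)).
In Python, from station import ctrl gives the robot as it stands. The module is installed in compiled form; this text tells all that it offers.
- The arm moves only by the tool apply_moves, never from a script. Its argument "deltas" is a list of rows, each a list of 7 numbers: the closure in counts, from 0 (fully open) to 255 (shut), then the shift along the world's x, y, z in cm, then the turn, a rotation vector about the world's x, y, z in rad. In form: [[jaw, tx, ty, tz, ax, ay, az], ...]. A call has 1 to 10 rows; each row shifts and turns the commanded pose from where the row before left it; what a row does not reach is not made up. A row lasts 1/10 s, in which the tool goes at most 50 mm and 8.59 degrees, less where a joint would pass 70% of its speed; a pose out of reach is approached as far as the arm can. A call with a gripper value outside its range is refused whole. The fingers move at their own pace and stop on an object; "grip_force" is the grip in N (left out, the last holds). Time passes only in rows, so rows that do not move let the fingers close. It gives the time, the measured TCP pose, the force, the opening and the grip force at its end, in the units of the state.
- ctrl.get_obs(): the state, without advancing time (a new reading comes with each control period).
- ctrl.camera(name): name is "scene" or "top" or "wrist"; returns a dict with "img" (420x560x3 uint8, red, green, blue), "K" (3x3 intrinsics, pixels), "k1" (the pictures are not rectified: a ray, as slopes to the right and down, at radius r is drawn at 1 + k1 r^2 times it, then the intrinsics apply), "pose" (4x4, takes a point from camera to world coordinates); the wrist camera has in their place "hand_eye" (4x4, takes a point from camera to tool coordinates, whose origin is the TCP and whose axes are the flange's). Camera axes: x right, y up, looking along -z (the intrinsics and any distortion apply to the point x, -y, -z); pixel columns grow to the right and rows downward; lengths in m; the calibration is good to about 2 mm. A picture is of the moment at which its call begins: read the wrist's pose just before it. There is no depth.
- ctrl.hand_in(): hands the job in; it is judged then, once.
The state is a dict: "time_s": time; "qpos": joint angles; "joint_vel": joint speeds; "tau": joint torques, N m; "ee_pos": TCP position; "eef_rot": TCP orientation; "force": force on the tool from outside, world axes, zero at the start; "moment": the same for the moment, N m; "grip_width": finger opening in m; "grip_force": force on a finger pad.
Only numpy, scipy, OpenCV 4.12 (cv2) and the standard library are available. Lean on these libraries where they do the work, as an engineer would, in place of code of your own. Each camera call takes 0.05 s, during which the arm holds its last target. There are 200 camera calls.

## Task

The bowl cutter is being put back together after washing. Pinch its upright spindle with the fingers, feel for the flat milled along one side, and turn the spindle until that flat faces the key guide, the little post on the machine with the hex-key hole. Then fetch the steel stop collar from the cutting board, thread it down over the spindle with its set-screw towards the guide and hold it there, level, its screw on the flat and in line with the guide's hole, and finish while still holding it, since nothing else keeps it up until the screw is tightened; leave the jar, tin and carton alone.

Things in the scene. Friction and masses are not known exactly. Their poses are not given: they have to be found in the camera images.
- cutter: Fixed motor base of a bowl cutter, bowl off: white metal box 240 (x) x 200 (y) mm, top 85 mm above the counter. Origin: centre of its underside, on the counter; the spindle stands on its z axis, out of a boss 60 mm wide and 100 mm above the counter. +x points from the spindle to the key guide: a steel post 14 x 30 mm centred at x = 95 mm, top 170 mm above the counter.
- guide_hole (a point): Mouth of the key guide's 9 mm hole (a dark dot; the hole runs along the cutter's x), on the guide's face towards the spindle: 88 mm from the spindle axis along the cutter's +x, 155 mm above the counter.
- spindle (a joint): Turn of the spindle about its upright axis, rad: angle, counterclockwise from above, from the cutter's +x (towards the key guide) to the way the flat faces. 0 = the flat faces the guide. Starts between 0.5 and 1.6; turns between -3.1 and 3.1 against a light drag (0.12 N m) and stays where it is left.
- spindle_top (a point): Centre of the spindle's top end, 185 mm above the counter; its +x is the way the flat faces. Steel, 24 mm diameter, one flat along one side from the top down to a ledge 118 mm above the counter (D section, flat 8 mm from the axis: 20 mm across the flat, 24 mm elsewhere); the top 4 mm taper to 3/4 of the width. Fingers pinched roughly along x settle square on the flat.
- board: White cutting board, fixed, 200 x 200 x 15 mm; origin: centre of its underside.
- collar: Loose steel ring lying flat on the board: 44 mm outside, bore 28 mm, 24 mm high, about 0.16 kg. Origin: centre of its underside; z up along the bore. The set-screw lies along +x, 12 mm up: head 11 mm across, out to 30.5 mm from the axis; its 5 mm point stands into the bore, to 11 mm from the axis, so it goes on only with screw over flat (within 25 degrees). Let go, it drops 35 mm to the ledge.
- screw_head (a point): Outer end of the set-screw's head: 30 mm from the collar's axis along its +x, 12 mm above its underside.
- jar: Bystander: glass jar, 68 mm diameter, 100 mm high, beyond the work. Origin: centre of its underside.
- tin: Bystander: tin, 72 mm diameter, 110 mm high, to the right. Origin: centre of its underside.
- carton: Bystander: small carton 90 x 60 x 120 mm, to the left. Origin: centre of its underside.

How it is judged:
On the way:
1. the fingers hold the spindle with its flat facing the key guide (within 0.2 rad) (value of joint spindle between -0.2 and 0.2 rad and contact force between the fingers and spindle above 2 N), for 0.2 s.
At the end, for the whole second after the job is handed in: Fingers still hold the collar (over 2 N), still, level (0.12 rad), within 6 mm of the spindle axis, its screw towards the key guide (0.2 rad, 7 mm sideways) at the height of the guide hole (6 mm); the spindle flat faces the guide within 0.25 rad (value of joint spindle between -0.25 and 0.25 rad and z of screw_head in the frame of cutter between 0.149 and 0.161 m and y of screw_head in the frame of cutter between -0.007 and 0.007 m and x of screw_head in the frame of cutter above 0.02 m and angle between the x axis of collar and the x axis of cutter, either way round below 0.2 rad and horizontal distance between collar and spindle_top below 0.006 m and angle between collar's own z axis and vertical below 0.12 rad and contact force between the fingers and collar above 2 N and linear speed of collar below 0.02 m/s); the arm keeps its last pose, push and grip.
It fails at once if the jar is shifted by more than 40 mm (distance of jar from where it was at the start of the episode above 0.04 m).
It fails at once if the tin is shifted by more than 40 mm (distance of tin from where it was at the start of the episode above 0.04 m).
It fails at once if the carton is shifted by more than 40 mm (distance of carton from where it was at the start of the episode above 0.04 m).
It also fails if it takes over 51 s, if anything falls off the work surface, if the arm or the gripper's body presses on something with over 40 N, if the wrist force passes 120 N, or if a joint passes its speed limit or range.

## Working session

There is one attempt and no reset: what is moved stays moved. The work goes in short steps, Python scripts to look and compute and a tool call to move; the robot and the scene stay as the last step left them, time stands still between calls to the robot, and variables do not carry over. Pictures are saved under pics/ and viewed, at most 10 in all, crops included, and the job is handed in when it is done.

Besides the shell and the picture viewer there is one more tool, called after "Emit:" as name([rows], argument=value, ...), one row to a line, values as JSON. apply_moves: Moves the arm, as the interface text tells. Its arguments: {"type":"object","properties":{"deltas":{"type":"array"},"grip_force":{"type":"number"}},"required":["deltas"]}

```bash
mkdir -p pics
cat > h.py <<'E'
import numpy as np, cv2
from station import ctrl
from scipy.spatial.transform import Rotation as R
def cam(n):
    o=ctrl.get_obs(); c=ctrl.camera(n)
    if n=="wrist":
        T=np.eye(4);T[:3,:3]=R.from_euler('xyz',o['eef_rot']).as_matrix();T[:3,3]=o['ee_pos'];c['pose']=T@c['hand_eye']
    return c
def ray(c,u,v):
    K=c['K'];p=cv2.undistortPoints(np.array([[[u,v]]],float),K,np.array([c['k1'],0,0,0,0.])) if False else None
    x=(u-K[0,2])/K[0,0];y=(v-K[1,2])/K[1,1];a,b=x,y
    for _ in range(20):
        s=1+c['k1']*(a*a+b*b);a,b=x/s,y/s
    d=c['pose'][:3,:3]@np.array([a,-b,-1]);return c['pose'][:3,3],d/np.linalg.norm(d)
def onz(c,u,v,z):
    o,d=ray(c,u,v);return o+d*(z-o[2])/d[2]
def proj(c,p):
    q=np.linalg.inv(c['pose'])@np.r_[p,1];a,b=q[0]/-q[2],-q[1]/-q[2];s=1+c['k1']*(a*a+b*b)
    return c['K'][0,0]*a*s+c['K'][0,2],c['K'][1,1]*b*s+c['K'][1,2]
def save(c,f): cv2.imwrite('pics/'+f,c['img'][:,:,::-1])
E
python3 - <<'E'
from h import *
import pickle
d={}
for n in("top","scene"):
    c=cam(n);d[n]=c;save(c,n+'0.png');print(n,c['pose'].round(3).tolist(),c['K'][0,0],c['k1'])
pickle.dump(d,open('c0.pkl','wb'));print(ctrl.get_obs())
E
```

```text
top [[0.005, 0.998, -0.06, 0.502], [-1.0, 0.005, 0.008, 0.046], [0.008, 0.06, 0.998, 1.467], [0.0, 0.0, 0.0, 1.0]] 433.7610982328669 -0.09303053027918816
scene [[0.136, -0.758, 0.638, 1.523], [0.991, 0.114, -0.077, -0.055], [-0.014, 0.642, 0.766, 1.269], [0.0, 0.0, 0.0, 1.0]] 540.7441170658551 -0.05361231538823323
{'time_s': 0.1, 'qpos': array([ 1.23238355e+00,  3.00436477e-01,  1.52151113e+00, -3.20055152e-05,
        1.32067239e+00, -6.65946816e-02]), 'joint_vel': array([ 1.42191038e-05,  7.56703707e-04, -1.99121490e-03,  7.66855062e-05,
       -3.49106079e-04, -9.63714457e-06]), 'tau': array([ 1.42602825e-03, -5.32644010e+01, -3.53287446e+01,  7.09431502e-02,
        2.34705338e-02, -5.36110463e-05]), 'ee_pos': array([0.14760639, 0.52961469, 0.22993489]), 'eef_rot': array([-3.14056552e+00, -3.74323264e-05,  2.86978247e+00]), 'force': array([-0.1337234 ,  0.02715097,  0.1244044 ]), 'moment': array([-0.05358222, -0.00815203, -0.00586329]), 'grip_force': 0.0, 'grip_width': 0.0936330136623628}
```

View pics/top0.png

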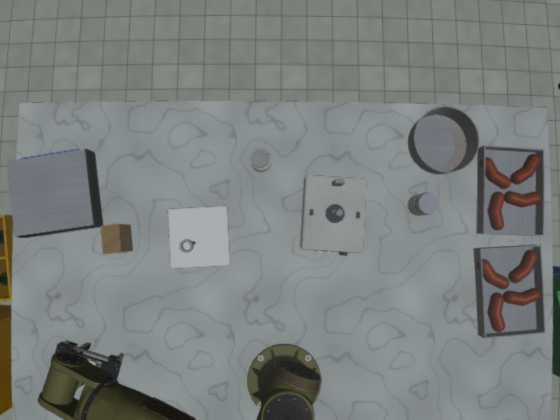

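View pics/scene0.png

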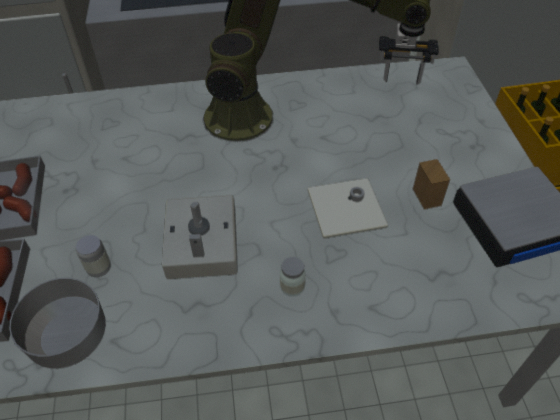

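Top view: the spindle is near (338,212) with the guide at (338,182), pointing away from the robot. The collar is near (187,246) with its screw to the right at (194,243). The scene view agrees: spindle top at about (195,206), guide at (196,240).

Run:
```python
from h import *
import pickle
d=pickle.load(open('c0.pkl','rb'));t=d['top'];s=d['scene']
print('collar',onz(t,187,246,.039),'screw',onz(t,194,242.5,.03))
print('guide top',onz(t,338,180,.17),'spindle',onz(t,340,212,.185),onz(s,195.5,205,.185))
for p in((187,246),):pass
a=t['img'][165:265,290:380];b=t['img'][195:275,160:240]
a=cv2.resize(a,(540,600),interpolation=cv2.INTER_CUBIC)
b=cv2.resize(b,(260,260),interpolation=cv2.INTER_CUBIC)
o=np.zeros((600,800,3),np.uint8);o[:,:540]=a;o[:260,540:]=b
cr=cv2.resize(s['img'][190:280,155:245],(260,260));o[300:560,540:]=cr
cv2.imwrite('pics/z.png',o[:,:,::-1])
```

```text
collar [0.45004075 0.32028592 0.039     ] screw [0.46145483 0.29886675 0.03      ]
guide top [ 0.65554342 -0.15700155  0.17      ] spindle [ 0.55828931 -0.16018807  0.185     ] [ 0.56232993 -0.15486895  0.185     ]
```

View pics/z.png

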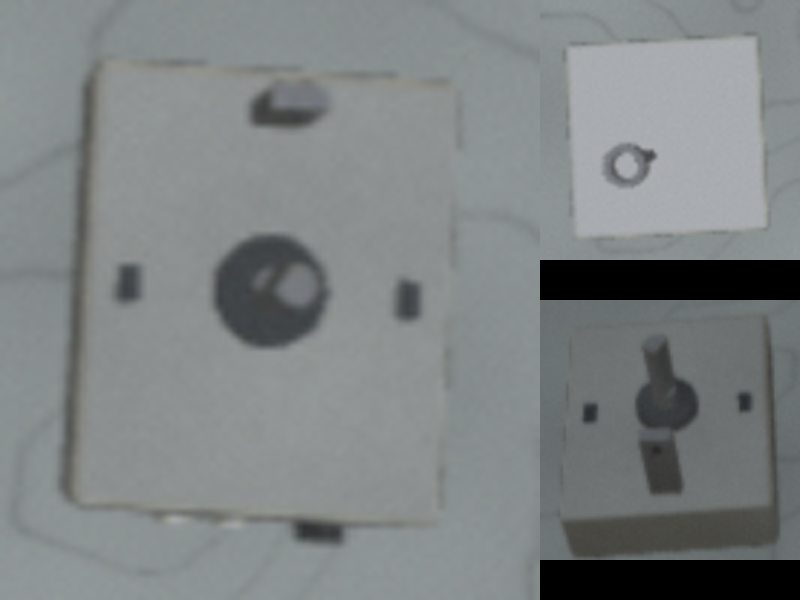

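The zoom gives the spindle top at about (339.7,212.5) and the guide top at (340,181). The dark slots put the cutter yaw at about -0.055. The collar's screw points right and slightly up, at a yaw of about -1.2. I'll go over the collar first, since it's on the way.

Emit:
apply_moves([
  [0,3.5,-2.5,1,0,0,-0.11],
  [0,3.5,-2.5,1,0,0,-0.11],
  [0,3.5,-2.5,1,0,0,-0.11],
  [0,3.5,-2.5,1,0,0,-0.11],
  [0,3.5,-2.5,1,0,0,-0.11],
  [0,3.5,-2.5,1,0,0,-0.11],
  [0,3.5,-2.5,1,0,0,-0.11],
  [0,3.5,-2.5,1,0,0,-0.11],
  [0,0,0,0,0,0,0],
  [0,0,0,0,0,0,0],
], grip_force=20)

```text
time_s: 1.1
ee_pos: [0.428, 0.3293, 0.31]
eef_rot: [-3.141, -0.0, 1.989]
force: [-1.0, 0.6, -0.8]
grip_width: 0.094
grip_force: 0.0
```

Run:
```python
from h import *
import pickle
c=cam('wrist');o=ctrl.get_obs();save(c,'w1.png');pickle.dump(c,open('w1.pkl','wb'))
print(o['ee_pos'],o['eef_rot'],c['hand_eye'].round(3).tolist(),c['K'][0,0])
print(proj(c,[.45,.32,.039]))
```

```text
[0.42731864 0.32988594 0.3099391 ] [-3.14065156e+00 -3.54552713e-05  1.99050204e+00] [[0.001, 0.966, 0.258, 0.075], [1.0, -0.001, -0.0, -0.0], [0.0, 0.258, -0.966, -0.153], [0.0, 0.0, 0.0, 1.0]] 356.16672387074937
(np.float64(287.8481768585649), np.float64(196.15174773833795))
```

View pics/w1.png

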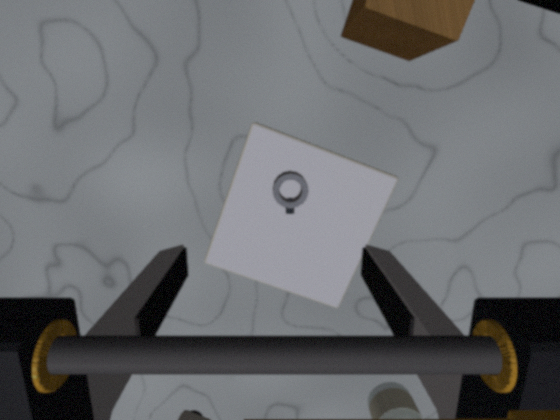

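The collar is at about (290,188) with its screw head at (290,211), almost straight down the image. So the screw lies along tool -x.

Run:
```python
from h import *
import pickle
c=pickle.load(open('w1.pkl','rb'));g=cv2.cvtColor(c['img'],6)
sub=g[160:225,262:322];m=(cv2.GaussianBlur(sub,(3,3),0)<125).astype(np.uint8)
cs,h=cv2.findContours(m,cv2.RETR_CCOMP,cv2.CHAIN_APPROX_NONE)
for k,(q,hh) in enumerate(zip(cs,h[0])):
    if cv2.contourArea(q)>30:
        (x,y),r=cv2.minEnclosingCircle(q);e=cv2.fitEllipse(q);print(hh[3],cv2.contourArea(q),x+262,y+160,r,e)
        print(onz(c,e[0][0]+262,e[0][1]+160,.039))
d=(sub<80);ys,xs=np.nonzero(d);print(len(xs),xs.mean()+262,ys.mean()+160, onz(c,xs.mean()+262,ys.mean()+160,.03))
```

```text
-1 1036.5 289.5 191.63953399658203 21.645410537719727 ((27.806610107421875, 30.117816925048828), (33.33171844482422, 41.027591705322266), 177.8380584716797)
[0.44905923 0.32776082 0.039     ]
0 331.0 289.5 187.5 11.768702507019043 ((27.67978286743164, 27.91086769104004), (18.876203536987305, 22.540542602539062), 78.09117126464844)
[0.44778593 0.33016729 0.039     ]
135 289.9185185185185 194.57037037037037 [0.45262861 0.32122021 0.03      ]
```

Emit:
apply_moves([
  [0,0.6,-4.8,0.5,0,0,0.05],
  [0,0.6,-4.8,0.5,0,0,0.05],
  [0,0.6,-4.8,0.5,0,0,0.05],
  [0,0.6,-4.8,0.5,0,0,0.05],
  [0,0.6,-4.8,0.5,0,0,0.05],
  [0,0.6,-4.8,0.5,0,0,0.05],
  [0,0.6,-4.8,0.5,0,0,0.05],
  [0,0.6,-4.8,0.5,0,0,0.05],
  [0,0.6,-4.8,0,0,0,0.05],
  [0,0.6,-4.8,0,0,0,0.05],
])

```text
time_s: 2.15
ee_pos: [0.4876, -0.1509, 0.3504]
eef_rot: [3.141, 0.0, 2.495]
force: [1.3, 0.2, 0.5]
grip_width: 0.0942
grip_force: 0.0
```

Emit:
apply_moves([
  [0,2,0,0,0,0,0],
  [0,2,0,0,0,0,0],
  [0,0,0,0,0,0,0],
  [0,0,0,0,0,0,0],
])

```text
time_s: 2.55
ee_pos: [0.5276, -0.1491, 0.3499]
eef_rot: [-3.141, -0.001, 2.492]
force: [-0.1, 0.2, -0.5]
grip_width: 0.0945
grip_force: 0.0
```

Run:
```python
from h import *
import pickle
c=cam('wrist');o=ctrl.get_obs();pickle.dump(c,open('w2.pkl','wb'))
print(o['ee_pos'],o['eef_rot'])
u,v=proj(c,[.56,-.158,.185]);print(u,v,proj(c,[.655,-.16,.17]))
im=c['img'].copy();x,y=int(u),int(v)
x0,y0=max(0,x-45),max(0,y-40);print(x0,y0)
k=cv2.resize(im[y0:y0+80,x0:x0+90],(0,0),fx=2.6,fy=2.6,interpolation=cv2.INTER_CUBIC)
o=np.zeros((420,800,3),np.uint8);o[:,:560]=im;o[:k.shape[0],560:560+k.shape[1]]=k
cv2.imwrite('pics/w2.png',o[:,:,::-1])
```

```text
[ 0.5273406  -0.14921273  0.35026607] [-3.14142411e+00 -4.32548815e-04  2.49162900e+00]
287.63320300923726 234.8916680389355 (np.float64(340.2652585185819), np.float64(300.8912694761658))
242 194
```

View pics/w2.png

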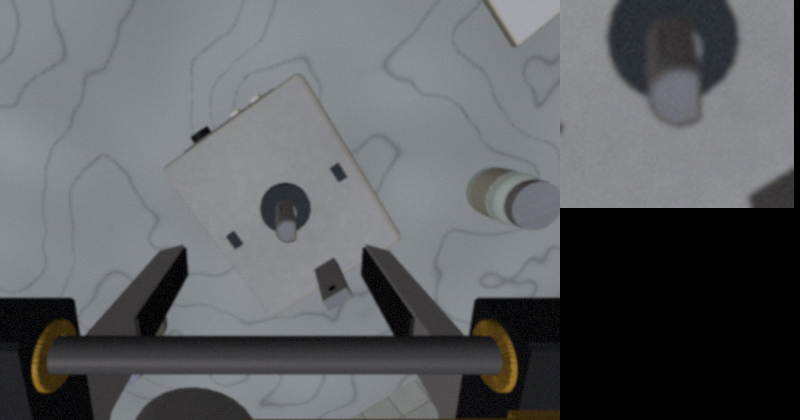

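The wrist view shows the spindle top at about (288,231), the guide at (332,285) and the slots at (338,172) and (234,240). The bright ledge sliver on the spindle's right side means the flat faces about image right, which is tool +y (world ~0.92).

Run:
```python
from h import *
import pickle
c=pickle.load(open('w2.pkl','rb'));g=cv2.cvtColor(c['img'],6)
P=[]
for x,y in((338,172),(234,240)):
    s=g[y-14:y+14,x-14:x+14]<90;a,b=np.nonzero(s);P.append(onz(c,x-14+b.mean(),y-14+a.mean(),.085))
d=P[0]-P[1];print(P,'yaw',np.arctan2(d[1],d[0]),'->',np.arctan2(d[1],d[0])-np.pi/2,'mid',(P[0]+P[1])/2)
s=(g[150:270,240:330]<75).astype(np.uint8);n,l,st,ce=cv2.connectedComponentsWithStats(s)
k=1+st[1:,4].argmax();q=np.argwhere(l==k)[:,::-1].astype(np.float32);(x,y),r=cv2.minEnclosingCircle(q);print('boss',onz(c,x+240,y+150,.1),r)
print('spindle',onz(c,242+(676-560)/2.6,194+95/2.6,.185))
print('hole',onz(c,333,288,.155))
t=pickle.load(open('c0.pkl','rb'))['top'];sp=onz(t,339.6,212.5,.185);gd=onz(t,340,181,.17);print('top',sp,gd,np.arctan2(*(gd-sp)[1::-1]))
```

```text
[array([ 0.56233512, -0.08126979,  0.085     ]), array([ 0.55392375, -0.23151045,  0.085     ])] yaw 1.5148687028862329 -> -0.05592762390866368 mid [ 0.55812944 -0.15639012  0.085     ]
boss [ 0.55567321 -0.1550749   0.1       ] 24.716005325317383
spindle [ 0.55598333 -0.15620298  0.185     ]
hole [ 0.64609344 -0.16007267  0.155     ]
top [ 0.55679808 -0.15898823  0.185     ] [ 0.65255318 -0.16305245  0.17      ] -0.04241839167706704
```

Emit:
apply_moves([
  [0,1.5,-0.4,-1,0,0,0],
  [0,1.5,-0.4,-2,0,0,0],
  [0,0,0,-4,0,0,0],
  [0,0,0,-4,0,0,0],
  [0,0,0,-4,0,0,0],
  [0,0,0,-2.9,0,0,0],
  [0,0,0,0,0,0,0],
  [120,0,0,0,0,0,0],
  [180,0,0,0,0,0,0],
  [255,0,0,0,0,0,0],
], grip_force=12)

```text
time_s: 3.6
ee_pos: [0.5582, -0.1583, 0.1733]
eef_rot: [3.141, 0.003, 2.49]
force: [-0.8, 0.4, 0.4]
grip_width: 0.0737
grip_force: 0.0
```

Emit:
apply_moves([
  [255,0,0,0,0,0,0],
  [255,0,0,0,0,0,0],
  [255,0,0,0,0,0,0],
  [255,0,0,0,0,0,0],
  [255,0,0,0,0,0,0],
])

```text
time_s: 4.1
ee_pos: [0.5577, -0.1582, 0.1714]
eef_rot: [-3.142, -0.0, 2.49]
force: [1.1, -0.6, 0.7]
grip_width: 0.0335
grip_force: 0.0
```

```bash
python3 -c "
from h import *
o=ctrl.get_obs();print({k:o[k] for k in('ee_pos','eef_rot','force','moment','grip_width','grip_force')})"
```

```text
{'ee_pos': array([ 0.55765322, -0.15819794,  0.1714327 ]), 'eef_rot': array([-3.14155725e+00, -6.01960902e-05,  2.48980236e+00]), 'force': array([ 1.07285928, -0.61194674,  0.74733276]), 'moment': array([-0.02077402,  0.01018003, -0.0040351 ]), 'grip_width': 0.033529941724033584, 'grip_force': 0.0}
```

Emit:
apply_moves([
  [255,0,0,0,0,0,0],
  [255,0,0,0,0,0,0],
  [255,0,0,0,0,0,0],
  [255,0,0,0,0,0,0],
])

```text
time_s: 4.5
ee_pos: [0.5576, -0.1582, 0.1714]
eef_rot: [-3.142, -0.0, 2.49]
force: [-0.0, 0.0, -0.0]
grip_width: 0.0202
grip_force: 12.0
```

```bash
python3 -c "
from h import *
o=ctrl.get_obs();print({k:o[k] for k in('ee_pos','eef_rot','force','moment','grip_width','grip_force')})"
```

```text
{'ee_pos': array([ 0.55764748, -0.15818152,  0.17140597]), 'eef_rot': array([-3.14155948e+00, -5.32372168e-05,  2.48987308e+00]), 'force': array([-0.04815112,  0.00484717, -0.02952745]), 'moment': array([-0.02142224, -0.02353199,  0.05666637]), 'grip_width': 0.020173522077528077, 'grip_force': 11.999934820159979}
```

The opening is 20.2 mm, so the jaws sit square on the flat, which faces about 0.92 in world yaw, or 0.97 from the guide. Next I turn it by -0.975.

Emit:
apply_moves([
  [255,0,0,0,0,0,0],
  [255,0,0,0,0,0,-0.1],
  [255,0,0.02,0,0,0,-0.125],
  [255,-0.01,0.02,0,0,0,-0.125],
  [255,-0.01,0.02,0,0,0,-0.125],
], grip_force=30)

```text
time_s: 5.0
ee_pos: [0.5568, -0.1578, 0.1714]
eef_rot: [-3.14, -0.001, 2.01]
force: [-6.9, -1.5, 2.1]
grip_width: 0.0195
grip_force: 30.0
```

Emit:
apply_moves([
  [255,-0.01,0.02,0,0,0,-0.125],
  [255,-0.01,0.02,0,0,0,-0.125],
  [255,-0.02,0.02,0,0,0,-0.125],
  [255,-0.02,0.02,0,0,0,-0.125],
  [255,0,0,0,0,0,0],
  [255,0,0,0,0,0,0],
  [255,0,0,0,0,0,0],
  [255,0,0,0,0,0,0],
])

```text
time_s: 5.8
ee_pos: [0.5561, -0.157, 0.1714]
eef_rot: [-3.14, 0.0, 1.514]
force: [-7.3, -0.3, 2.5]
grip_width: 0.0198
grip_force: 30.0
```

```bash
python3 -c "
from h import *
o=ctrl.get_obs();print({k:o[k] for k in('ee_pos','eef_rot','force','moment','grip_width','grip_force')})"
```

```text
{'ee_pos': array([ 0.55611414, -0.15699429,  0.17139123]), 'eef_rot': array([-3.13962822e+00,  8.40805063e-05,  1.51435463e+00]), 'force': array([-7.30749894, -0.28558418,  2.46204406]), 'moment': array([-0.19638978,  1.23455213, -0.09604481]), 'grip_width': 0.01982735342464243, 'grip_force': 30.00305132358335}
```

Emit:
apply_moves([
  [255,-0.05,0,0,0,0,0],
  [255,0,0,0,0,0,0],
  [255,0,0,0,0,0,0],
])

```text
time_s: 6.1
ee_pos: [0.5561, -0.157, 0.1714]
eef_rot: [-3.141, 0.0, 1.515]
force: [-5.0, -1.6, 1.7]
grip_width: 0.0194
grip_force: 30.0
```

Emit:
apply_moves([
  [255,-0.1,0,0,0,0,0],
  [255,0,0,0,0,0,0],
  [255,0,0,0,0,0,0],
])

```text
time_s: 6.4
ee_pos: [0.556, -0.1569, 0.1714]
eef_rot: [3.14, 0.0, 1.515]
force: [4.9, -3.7, -3.3]
grip_width: 0.0193
grip_force: 30.0
```

Emit:
apply_moves([
  [200,0.1,0,0,0,0,0],
  [100,0,0,0,0,0,0],
  [0,0,0,0,0,0,0],
  [0,0,0,0,0,0,0],
  [0,0,0,0,0,0,0],
  [0,0,0,2,0,0,0],
  [0,0,0,4,0,0,0],
  [0,0,0,4,0,0,0],
  [0,0,0,4,0,0,0],
  [0,0,0,2,0,0,0],
])

```text
time_s: 7.4
ee_pos: [0.5567, -0.1568, 0.3353]
eef_rot: [3.137, 0.001, 1.515]
force: [0.4, 1.3, 0.3]
grip_width: 0.0886
grip_force: 0.0
```

Emit:
apply_moves([
  [0,-1.1,4.8,0,0,0,0.05],
  [0,-1.1,4.8,0,0,0,0.05],
  [0,-1.1,4.8,0,0,0,0.05],
  [0,-1.1,4.8,0,0,0,0.05],
  [0,-1.1,4.8,0,0,0,0.05],
  [0,-1.1,4.8,0,0,0,0.05],
  [0,-1.1,4.8,0,0,0,0.05],
  [0,-1.1,4.8,0,0,0,0.05],
  [0,-1.1,4.8,-1,0,0,0.05],
  [0,-1.1,4.8,-1,0,0,0.01],
])

```text
time_s: 8.4
ee_pos: [0.4456, 0.3247, 0.3116]
eef_rot: [3.141, -0.0, 1.977]
force: [1.1, -0.5, -0.2]
grip_width: 0.094
grip_force: 0.0
```

Emit:
apply_moves([
  [0,0,0,-3,0,0,0],
  [0,0,0,-4,0,0,0],
  [0,0,0,-4,0,0,0],
  [0,0,0,0,0,0,0],
  [0,0,0,0,0,0,0],
])

```text
time_s: 8.9
ee_pos: [0.4467, 0.3229, 0.2027]
eef_rot: [3.141, -0.0, 1.975]
force: [0.8, 0.1, 1.3]
grip_width: 0.0939
grip_force: 0.0
```

Run:
```python
from h import *
import pickle
c=cam('wrist');o=ctrl.get_obs();save(c,'w3.png');pickle.dump(c,open('w3.pkl','wb'))
print(o['ee_pos'],o['eef_rot'],proj(c,[.448,.328,.039]))
```

```text
[0.44716866 0.3231008  0.2037851 ] [ 3.13907755e+00 -4.55459313e-04  1.97467174e+00] (np.float64(277.72065160048385), np.float64(197.985934026187))
```

View pics/w3.png

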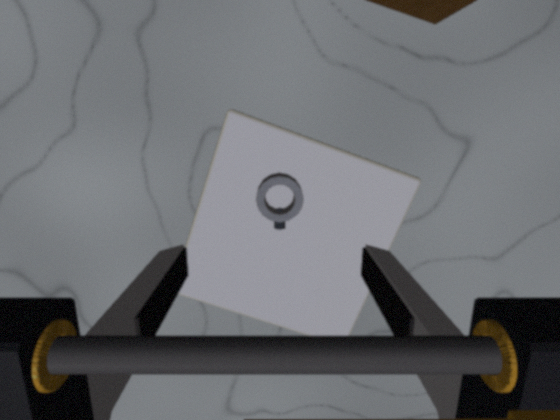

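The ring is at about (280,197) with the screw head at (280,225), so the screw is along tool -x to within a degree or two.

Run:
```python
from h import *
import pickle
c=pickle.load(open('w3.pkl','rb'));g=cv2.cvtColor(c['img'],6)
m=(cv2.GaussianBlur(g,(3,3),0)[160:245,245:315]<130).astype(np.uint8)
cs,_=cv2.findContours(m,0,1);q=max(cs,key=cv2.contourArea)[:,0]+[245,160]
top=q[q[:,1]<215].astype(np.float32)
# outer top rim: upper part of contour on z=.039
P=np.array([onz(c,x,y,.039)[:2] for x,y in top[top[:,1]<197]])
A=np.c_[2*P,np.ones(len(P))];s=np.linalg.lstsq(A,(P**2).sum(1),rcond=None)[0];ctr=s[:2];print('ctr',ctr,'r',np.sqrt(s[2]+ctr@ctr))
b=q[q[:,1]>224];x=(b[:,0].min()+b[:,0].max())/2;h=onz(c,x,b[:,1].mean(),.027)[:2];print('screw px',x,b[:,1].mean(),h,np.arctan2(*(h-ctr)[::-1]),np.linalg.norm(h-ctr))
```

```text
ctr [0.44782955 0.33139654] r 0.02049307442658225
screw px 279.0 227.83333333333334 [0.46200461 0.29897905] -1.158582349172527 0.03538115441052749
```

Emit:
apply_moves([
  [0,0.1,0.7,-2,0,0,0],
  [0,0,0,-4,0,0,0],
  [0,0,0,-4,0,0,0],
  [0,0,0,-3,0,0,0],
  [0,0,0,-1.5,0,0,0],
  [0,0,0,0,0,0,0],
  [0,0,0,0,0,0,0],
])

```text
time_s: 9.65
ee_pos: [0.4485, 0.3304, 0.0587]
eef_rot: [3.139, -0.0, 1.975]
force: [1.0, 0.2, -0.4]
grip_width: 0.0939
grip_force: 0.0
```

Run:
```python
from h import *
c=cam('wrist');o=ctrl.get_obs();print(o['ee_pos'],o['eef_rot'])
print(proj(c,[.4483,.33,.039]))
cv2.imwrite('pics/w4.png',c['img'][100:420,80:480,::-1])
```

```text
[0.44854016 0.33037208 0.05877952] [ 3.13837808e+00 -5.72340649e-04  1.97468538e+00]
(np.float64(273.703941606991), np.float64(266.4556093772519))
```

View pics/w4.png

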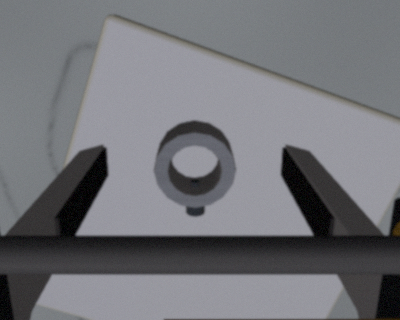

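The top face is centred at about crop (195,170), which is (275,270) in the full image. That puts the collar about 1.5 mm further along the screw direction, at (0.4495,0.3287).

Emit:
apply_moves([
  [0,0.1,-0.17,-0.7,0,0,0],
  [0,0,0,-0.6,0,0,0],
  [100,0,0,0,0,0,0],
  [180,0,0,0,0,0,0],
  [255,0,0,0,0,0,0],
  [255,0,0,0,0,0,0],
  [255,0,0,0,0,0,0],
  [255,0,0,0,0,0,0],
  [255,0,0,0,0,0,0],
  [255,0,0,0,0,0,0],
], grip_force=25)

```text
time_s: 10.7
ee_pos: [0.4485, 0.3281, 0.0436]
eef_rot: [3.141, -0.0, 1.975]
force: [-0.1, 0.8, 0.4]
grip_width: 0.0439
grip_force: 25.0
```

```bash
python3 -c "
from h import *
o=ctrl.get_obs();print({k:o[k] for k in('ee_pos','eef_rot','force','moment','grip_width','grip_force')})"
```

```text
{'ee_pos': array([0.44853503, 0.32806216, 0.0436054 ]), 'eef_rot': array([ 3.14138828e+00, -2.62086596e-05,  1.97480090e+00]), 'force': array([-0.09970541,  0.8060298 ,  0.41326337]), 'moment': array([ 0.00460143, -0.07913617,  0.02022074]), 'grip_width': 0.04385393399585063, 'grip_force': 24.999935030937195}
```

Emit:
apply_moves([
  [255,0,0,1,0,0,0],
  [255,0,0,3,0,0,0],
  [255,0,0,4,0,0,0],
  [255,0,0,4,0,0,0],
  [255,0,0,4,0,0,0],
  [255,0,0,4,0,0,0],
  [255,0,0,1,0,0,0],
  [255,0,0,0,0,0,0],
])

```text
time_s: 11.5
ee_pos: [0.4486, 0.3281, 0.2549]
eef_rot: [3.139, -0.0, 1.975]
force: [0.9, -1.1, -3.0]
grip_width: 0.0437
grip_force: 25.0
```

Emit:
apply_moves([
  [255,0.9,-4,0,0,0,0.1],
  [255,0.9,-4,0,0,0,0.1],
  [255,0.9,-4,0,0,0,0.1],
  [255,0.9,-4,0,0,0,0.1],
  [255,0.9,-4,0,0,0,0.1],
  [255,0.9,-4,0,0,0,0.1],
  [255,0.9,-4,0,0,0,0.1],
  [255,0.9,-4,0,0,0,0.1],
  [255,0.9,-4,0,0,0,0.1],
  [255,0.9,-4,0,0,0,0.1],
])

```text
time_s: 12.5
ee_pos: [0.5379, -0.0736, 0.2513]
eef_rot: [3.141, -0.003, 2.979]
force: [0.2, 0.8, -2.2]
grip_width: 0.0441
grip_force: 25.0
```

Emit:
apply_moves([
  [255,0.9,-4,0,0,0,0.06],
  [255,0.9,-4,0,0,0,0.05],
  [255,0.1,-0.4,0,0,0,0],
  [255,0,0,0,0,0,0],
  [255,0,0,0,0,0,0],
  [255,0,0,0,0,0,0],
])

```text
time_s: 13.1
ee_pos: [0.5573, -0.1548, 0.2531]
eef_rot: [3.141, -0.001, 3.086]
force: [-0.2, -0.4, -2.5]
grip_width: 0.0439
grip_force: 25.0
```

Run:
```python
from h import *
import pickle
o=ctrl.get_obs();print(o['ee_pos'],o['eef_rot'],o['grip_width'],o['grip_force'])
c=cam('wrist');s=cam('scene');t=cam('top');pickle.dump((c,s,t),open('w5.pkl','wb'))
out=np.zeros((420,800,3),np.uint8);out[:320,:400]=c['img'][100:420,80:480]
u,v=map(int,proj(s,[.56,-.157,.2]));print(u,v);out[:400,400:]=cv2.resize(s['img'][v-50:v+50,u-50:u+50],(400,400),interpolation=cv2.INTER_CUBIC)
cv2.imwrite('pics/w5.png',out[:,:,::-1])
```

```text
[ 0.55730468 -0.15480297  0.25309281] [ 3.14125909e+00 -7.42834022e-04  3.08585583e+00] 0.0439126068964349 24.999703019857407
193 200
```

View pics/w5.png

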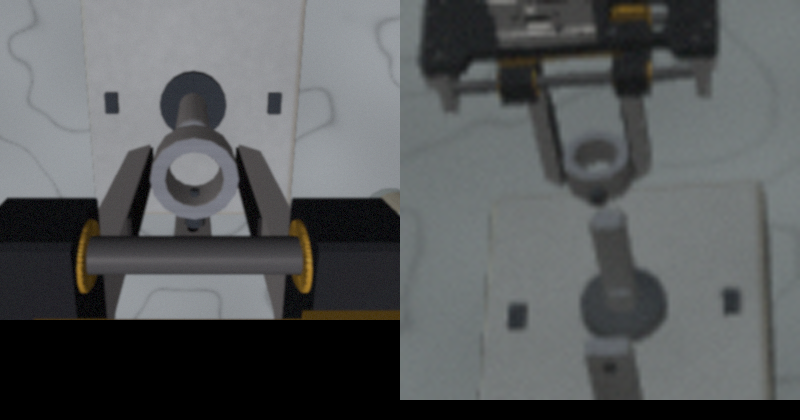

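The wrist view shows the collar's top face centred at crop (195,177), with the screw straight below and the boss at (193,103). In the scene view the flat and its ledge face the guide.

Run:
```python
from h import *
import pickle
c,s,t=pickle.load(open('w5.pkl','rb'));g=cv2.cvtColor(c['img'],6)
print('collar',onz(c,80+195,100+177,.2485),'boss',onz(c,80+193,100+104,.1))
P=[]
for x,y in((192,203),(354,203)):
    q=g[y-14:y+14,x-14:x+14]<90;a,b=np.nonzero(q);P.append(onz(c,x-14+b.mean(),y-14+a.mean(),.085))
d=P[1]-P[0];print(P,(P[0]+P[1])/2,np.arctan2(d[1],d[0])%np.pi-np.pi/2)
u,v=193,200
print('scene collar', onz(s,u-50+(597-400)/4,v-50+155/4,.2485),'spindle',onz(s,u-50+(607-400)/4,v-50+219/4,.185),'hole',onz(s,u-50+(610-400)/4,v-50+367/4,.155))
```

```text
collar [ 0.55623383 -0.15434224  0.2485    ] boss [ 0.55572941 -0.15573602  0.1       ]
[array([ 0.55361719, -0.23134115,  0.085     ]), array([ 0.56234505, -0.08096903,  0.085     ])] [ 0.55798112 -0.15615509  0.085     ] -0.057976746866170936
scene collar [ 0.56197321 -0.1550582   0.2485    ] spindle [ 0.56114842 -0.1568161   0.185     ] hole [ 0.66173134 -0.16282839  0.155     ]
```

Emit:
apply_moves([
  [255,0.05,-0.17,0,0,0,0],
  [255,0,0,-1.5,0,0,0],
  [255,0,0,-1.5,0,0,0],
  [255,0,0,-0.5,0,0,0],
  [255,0,0,-0.5,0,0,0],
  [255,0,0,-0.3,0,0,0],
  [255,0,0,-0.3,0,0,0],
  [255,0,0,0,0,0,0],
])

```text
time_s: 14.05
ee_pos: [0.5579, -0.1576, 0.2075]
eef_rot: [3.142, -0.0, 3.085]
force: [0.3, 1.3, -1.3]
grip_width: 0.0436
grip_force: 25.0
```

Emit:
apply_moves([
  [255,0,0,-0.3,0,0,0],
  [255,0,0,-0.3,0,0,0],
  [255,0,0,0,0,0,0],
])

```text
time_s: 14.35
ee_pos: [0.5579, -0.1576, 0.2011]
eef_rot: [3.142, -0.0, 3.085]
force: [-0.3, -0.3, -3.3]
grip_width: 0.0442
grip_force: 25.0
```

Emit:
apply_moves([
  [255,0,0,-0.3,0,0,0],
  [255,0,0,-0.3,0,0,0],
  [255,0,0,-0.4,0,0,0],
  [255,0,0,-0.4,0,0,0],
  [255,0,0,0,0,0,0],
])

```text
time_s: 14.85
ee_pos: [0.5578, -0.1577, 0.1867]
eef_rot: [3.142, -0.001, 3.085]
force: [-1.4, 1.2, -2.5]
grip_width: 0.0439
grip_force: 25.0
```

Emit:
apply_moves([
  [255,0,0,-0.5,0,0,0],
  [255,0,0,-0.5,0,0,0],
  [255,0,0,-0.5,0,0,0],
  [255,0,0,0,0,0,0],
  [255,0,0,0,0,0,0],
  [255,0,0,0,0,0,0],
])

```text
time_s: 15.45
ee_pos: [0.5579, -0.1577, 0.1724]
eef_rot: [3.141, -0.0, 3.085]
force: [-2.8, 1.1, -3.1]
grip_width: 0.044
grip_force: 25.0
```

Run:
```python
from h import *
o=ctrl.get_obs();print({k:o[k] for k in('ee_pos','eef_rot','force','moment','grip_width','grip_force')})
c=cam('wrist');s=cam('scene')
out=np.zeros((420,800,3),np.uint8);out[:320,:400]=c['img'][100:420,80:480]
u,v=193,210;out[:400,400:]=cv2.resize(s['img'][v-50:v+50,u-50:u+50],(400,400),interpolation=cv2.INTER_CUBIC)
cv2.imwrite('pics/w6.png',out[:,:,::-1])
for p in([.588,-.1585,.155],[.6455,-.162,.155]):
    a,b=proj(s,p);print(400+(a-u+50)*4,(b-v+50)*4)
```

```text
{'ee_pos': array([ 0.55785825, -0.157671  ,  0.17239849]), 'eef_rot': array([ 3.14148604e+00, -4.33573058e-04,  3.08475913e+00]), 'force': array([-2.80669299,  1.11296608, -3.14418079]), 'moment': array([0.31478381, 0.4305507 , 0.03152448]), 'grip_width': 0.044017636826728636, 'grip_force': 24.999265372753143}
611.9152405233773 238.77581211428026
610.2363356579937 307.09396129944093
```

View pics/w6.png

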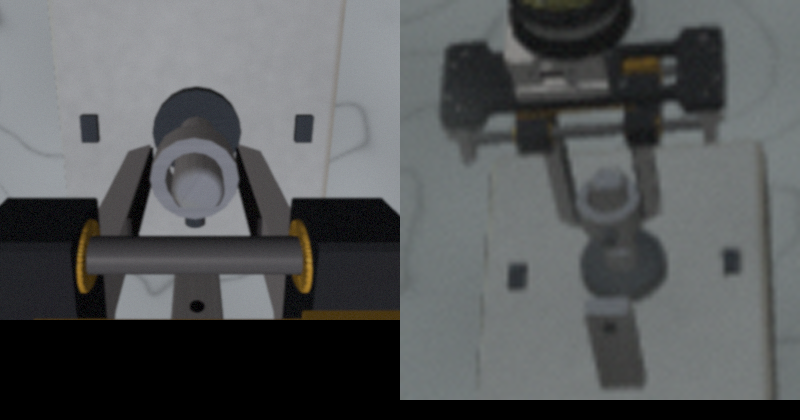

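The collar is on the spindle with its screw in line with the guide hole (wrist view: screw at (195,222), hole at (197,305)). There is a small side force, so I'll ease it by 1 mm and hand in.

Emit:
apply_moves([
  [255,-0.1,0.05,-0.05,0,0,0],
  [255,0,0,0,0,0,0],
  [255,0,0,0,0,0,0],
  [255,0,0,0,0,0,0],
])

```text
time_s: 15.95
ee_pos: [0.5571, -0.1573, 0.1722]
eef_rot: [-3.141, 0.001, 3.085]
force: [-0.0, -0.4, -2.1]
grip_width: 0.0436
grip_force: 25.0
```

Run:
```python
from h import *
o=ctrl.get_obs();print({k:o[k] for k in('ee_pos','eef_rot','force','grip_width','grip_force')},np.abs(o['joint_vel']).max())
print(ctrl.hand_in())
```

```text
{'ee_pos': array([ 0.55709594, -0.15726478,  0.17222592]), 'eef_rot': array([-3.14140508e+00,  5.35747377e-04,  3.08474116e+00]), 'force': array([-0.00938265, -0.38943739, -2.08028455]), 'grip_width': 0.04363658356885716, 'grip_force': 24.999606907367706} 0.002077659975435327
the job is handed in; nothing more can be done
None
```

I handed the job in at about 16 s (no verdict came back): the spindle flat was turned to the guide, and the collar was held level on the spindle at 25 N, by my measurements at hole height with its screw in line with the guide hole.

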